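# Centre the dropper bottle on the balance pan

### The job

The dropper bottle stands off-centre, overhanging the small round pan of the bench balance. With light taps of the fingertips nudge it to the middle of the pan, so that an even rim of pan shows all round it, without gripping or lifting it or knocking it over; then, with the bottle let go and centred, press the round tare key on the front of the balance fully down and let it come back up. Leave the other things on the worktop where they are.

Things in the scene. Friction and masses are not known exactly. Their poses are not given: they have to be found in the camera images.
- dropper_bottle: the dropper bottle that stands on the balance's pan: round body 28 mm in diameter and 48 mm high with vertical sides, above it a narrower dropper cap up to 69 mm. About 25 to 50 g, loose. Origin at the centre of its underside, z up along the bottle. It slides on the pan under a light push close to its foot and topples if pushed high up or off the pan's edge
- dropper_base (a point): the centre of that bottle's underside (same point as its origin)
- pan_top (a point): centre of the top face of the balance's pan: a flat fixed steel disc 40 mm in diameter and 3 mm thick on a thin stem, its top 62 mm above the worktop and 20 mm above the top of the housing. Its yaw means nothing
- balance: bench balance, low white housing 190 mm (its x) by 150 mm (its y), top 42 mm above the worktop, fixed. Origin under its middle on the worktop; its front (window and key) is at -x. The pan's centre lies at +35 mm x on its mid line
- tare_key (a joint): travel of the round spring tare key, 22 mm in diameter, on the front part of the balance's top, right of the dark window: 0 up, 0.006 m fully down; fully down takes about 4 N downward; springs back
- tare_key_top (a point): centre of the top face of the tare key; it moves down with the key
- spare_bottle_a: a dropper bottle like the one on the pan (28 mm across, 74 mm tall) standing on the worktop beside the balance; not to be disturbed. Origin at the centre of its underside
- spare_bottle_b: a dropper bottle like the one on the pan (28 mm across, 64 mm tall) standing on the worktop beside the balance; not to be disturbed. Origin at the centre of its underside
- cuvette: clear square sample cell, 28x28x66 mm, standing beside the balance; not to be disturbed. Origin at the centre of its underside
- funnel: white funnel standing on its wide mouth, 61 mm across, 58 mm tall; not to be disturbed. Origin at the centre of its underside
- bench_timer: small flat timer, 62x66x20 mm, beside the balance; not to be disturbed. Origin at the centre of its underside
- forceps: metal forceps lying flat, 119x12x9 mm; not to be disturbed. Origin at the centre of its underside
- pipette: thin plastic transfer pipette lying in front of the balance, 12x134x13 mm; not to be disturbed. Origin at the centre of its underside
Not all that is in view belongs to the job. Leave any red or yellow look-alike of the dropper_bottle alone.

How it is judged:
By the outcome, as a careful person would: the job done as asked, in the order asked, and still so for the second after the job is handed in, with the robot touching nothing.
It also fails if it takes over 58 s, if anything falls off the work surface, if the arm or the gripper's body presses on something with over 40 N, if the wrist force passes 120 N, or if a joint passes its speed limit or range.

### The arm

A 6-joint arm with a two-finger parallel gripper is mounted at the origin on a cart in front of the work surface, level with it; the furniture and walls round the work are solid. World frame = base frame: x ahead of the robot, y to its left, z up, the work surface at z = 0. Lengths are in m, angles in degrees, forces in N, time in s.
With the tool pointing down it reaches from about 0.3 to 0.75 m from the base axis. Payload 8.5 kg.
Tool frame: the origin (TCP) lies midway between the tips of the shut fingers; the grasp point (between the pads) lies 19 mm behind it; z points along the fingers, y is the direction in which the jaws open and shut (so a half turn about z gives the same grasp; the last joint's range is limited). The gripper opens to 85 mm and grips with 20 to 120 N. Pads are 22 mm wide; open, the fingers measure 114 mm over their backs; the gripper's body (76 mm by 85 mm) begins 54 mm behind the grasp point. The pads swing forward as they close: fully open they stand 13 mm farther back than shut.
Start: joints at [-12.336, 21.807, 74.336, -0, 83.858, -12.336], TCP at [0.55, 0, 0.195] pointing down, gripper open.
Joint ranges: [-178.18, 178.18], [-50.72, 133.34], [12.68, 142.11], [-81.47, 261.47], [9.98, 163.14], [-165.26, 165.26]. Speed limits (degrees/s): [136.94, 136.94, 180, 180, 180, 180].

### API

Orientations are given as a 3x3 rotation matrix whose columns are the frame's x, y, z axes.
In Python, from rig import env, viewer, ticket gives the robot as it stands. The module is installed in compiled form; this text tells all that it offers.
- The arm moves only by the shell command python3 -m pendant 'ROWS' [FORCE]. ROWS is JSON, a list of rows, each a list of 3 entries, a list of its own where there are three numbers: the shift along the world's x, y, z in mm, then the turn about the world's z in rad, then the opening, from -1 (shut) to 1 (fully open). A call has 1 to 12 rows; each row shifts and turns the pose as measured when the row begins; what a row does not reach is not made up. A row lasts 1/8 s, in which the tool goes at most 62.5 mm and 10.7 degrees, less where a joint would pass 70% of its speed; a pose out of reach is approached as far as the arm can. A call with a gripper value outside its range is refused whole. The fingers move at their own pace and stop on an object; FORCE is the grip in N (left out, the last holds). Time passes only in rows, so rows that do not move let the fingers close. It gives the time, the measured TCP pose, the force and the opening at its end, in the units of the state.
- env.observe(): the state, without advancing time (a new reading comes with each control period).
- viewer.get_image(name): name is "scene" or "side" or "wrist"; returns (picture, depth): 420x560x3 uint8, red, green, blue; 420x560 float32, m along the optical axis (not along the pixel's ray), 0 where there is no reading.
- viewer.camera_params(name): a dict with "fx", "fy", "cx", "cy" (pixels), "rvec" (rotation vector, rad) and "tvec" (3), from world to camera coordinates, as OpenCV has them; the wrist camera has in their place "T_tool_cam" (4x4, takes a point from camera to tool coordinates, whose origin is the TCP and whose axes are the flange's). Camera axes: x right, y down, z forward; pixel columns grow to the right and rows downward; lengths in m; the calibration is good to about 2 mm. A picture is of the moment at which its call begins: read the wrist's pose just before it. camera_params takes no time and is no camera call.
- ticket.close_job(): hands the job in, once; it reports no verdict.
The state is a dict: "time_s": time; "q": joint angles; "qvel": joint speeds; "joint_efforts": joint torques, N m; "position": TCP position; "tool_rot": TCP orientation; "ft_force": force on the tool from outside, world axes, zero at the start; "wrist_torque": the same for the moment, N m; "grip_width": finger opening in m.
Only numpy, scipy, OpenCV 4.12 (cv2) and the standard library are available. Lean on these libraries where they do the work, as an engineer would, in place of code of your own. Each camera call takes 0.05 s, during which the arm holds its last target. There are 200 camera calls.

## Working session

There is one attempt and no reset: what is moved stays moved. The work goes in short steps, Python scripts to look and compute and a shell command to move; the robot and the scene stay as the last step left them, time stands still between calls to the robot, and variables do not carry over. Pictures are saved under pics/ and viewed, about 8 in all and at most 12, crops included, and the job is handed in when it is done.

```bash
mkdir -p pics
cat > h.py <<'E'
import numpy as np,cv2
from rig import env,viewer,ticket
def cam(name):
    s=env.observe(); im,d=viewer.get_image(name); p=viewer.camera_params(name)
    K=np.array([[p['fx'],0,p['cx']],[0,p['fy'],p['cy']],[0,0,1]])
    if 'rvec' in p:
        R=cv2.Rodrigues(np.array(p['rvec'],float))[0]; t=np.array(p['tvec'],float).ravel()
        Rc=R.T; o=-R.T@t
    else:
        T=np.array(p['T_tool_cam']); Rt=np.array(s['tool_rot']); 
        Rc=Rt@T[:3,:3]; o=Rt@T[:3,3]+np.array(s['position'])
    return im,d,K,Rc,o
def cloud(d,K,Rc,o):
    v,u=np.mgrid[:d.shape[0],:d.shape[1]]
    c=np.stack([(u-K[0,2])/K[0,0]*d,(v-K[1,2])/K[1,1]*d,d],-1)
    P=c@Rc.T+o; P[d<=0]=np.nan; return P
def ray(u,v,z,K,Rc,o):
    r=Rc@np.array([(u-K[0,2])/K[0,0],(v-K[1,2])/K[1,1],1]); return o+r*(z-o[2])/r[2]
def proj(P,K,Rc,o):
    c=(np.atleast_2d(P)-o)@Rc; q=c@K.T; return q[:,:2]/q[:,2:]
def save(n,im,crop=None,s=1):
    if crop: im=im[crop[1]:crop[3],crop[0]:crop[2]]
    cv2.imwrite('pics/'+n,cv2.resize(im[...,::-1],None,fx=s,fy=s,interpolation=cv2.INTER_CUBIC))
E
python3 - <<'E'
from h import *
for n in ['scene','side']:
    im,d,K,Rc,o=cam(n); save(n+'0.png',im); np.savez(n+'0.npz',im=im,d=d,K=K,Rc=Rc,o=o); print(n,o,Rc[:,2],K[0,0])
s=env.observe();print(s)
E
```

```text
scene [-0.12205478 -0.47403994  0.720111  ] [ 0.63654456  0.43663291 -0.63573793] 462.2950517637845
side [0.54027007 0.76200916 0.71837808] [-0.01869571 -0.76014892 -0.64947986] 529.7303806466617
{'time_s': 0.1, 'q': array([-1.23347583e+01,  2.18368305e+01,  7.43794545e+01, -1.10687653e-03,
        8.38596927e+01, -1.23336785e+01]), 'qvel': array([-0.01682271, -0.07643717, -0.16385047, -0.02095977, -0.03858728,
       -0.06735275]), 'joint_efforts': array([ 3.76895419e-03, -4.49219084e+01, -2.31655884e+01, -2.33104493e-04,
        3.63802450e-03,  7.57992581e-06]), 'position': array([5.49681465e-01, 7.13705973e-05, 1.94881997e-01]), 'tool_rot': array([[ 1.69394848e-05,  9.99999155e-01, -1.29955316e-03],
       [ 9.99999965e-01, -1.65957499e-05,  2.64512694e-04],
       [ 2.64490903e-04, -1.29955759e-03, -9.99999121e-01]]), 'ft_force': array([ 0.10984087,  0.08940727, -0.09827596]), 'wrist_torque': array([0.00763941, 0.00915202, 0.01929732]), 'grip_width': 0.08572226705793659}
```

View pics/scene0.png

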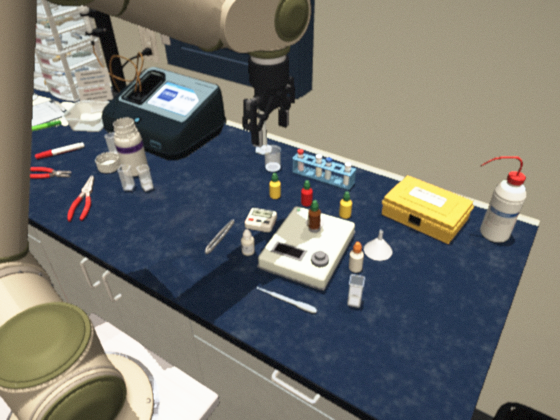

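View pics/side0.png

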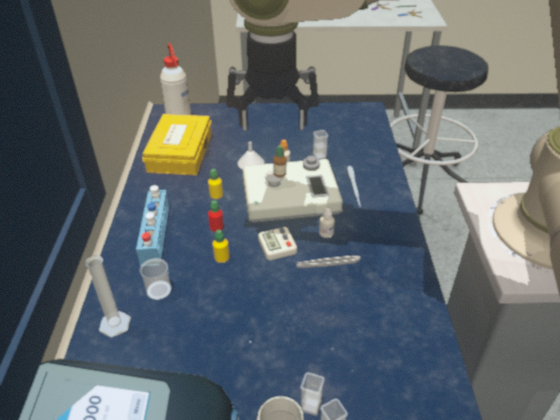

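The scene view shows the balance around (305,248), the brown bottle at (314,218) and the tare key at (319,258). In the side view the bottle is at (280,163), the pan at about (273,181) and the key at (311,162). Next I'll measure these positions.

Run:
```python
from h import *
pts={'scene':dict(cap=(314,206),body=(314,222),pan=(312,232),key=(319,258),sa=(248,242),sb=(357,260),cuv=(356,290),fun=(379,246),tim=(262,219),red=(307,195),ye=(346,205)),
'side':dict(body=(280,166),pan=(271,182),key=(311,161),pan2=(275,182))}
for n in pts:
    z=np.load(n+'0.npz'); P=cloud(z['d'],z['K'],z['Rc'],z['o'])
    for k,(u,v) in pts[n].items(): print(n,k,P[v,u].round(4))
    # balance top points
    M=(abs(P[...,2]-.042)<.004)&(z['im'].min(2)>120)
    lab=cv2.connectedComponentsWithStats(M.astype('uint8'))
    i=1+lab[2][1:,4].argmax(); Q=P[lab[1]==i]; r=cv2.minAreaRect((Q[:,:2]*1000).astype('float32')); print(n,'bal',r,len(Q),np.median(Q[:,2]))
    # brown bottle above pan
    C=np.array(P[pts[n]['body'][1],pts[n]['body'][0]])
    near=np.hypot(P[...,0]-C[0],P[...,1]-C[1])<.03
    for lo,hi in [(.055,.066),(.07,.105),(.112,.135)]:
        m=near&(P[...,2]>lo)&(P[...,2]<hi); Q=P[m]; print(lo,hi,len(Q),Q.min(0).round(4) if len(Q) else '',Q.max(0).round(4) if len(Q) else '')
z=np.load('scene0.npz');save('s1.png',z['im'],(225,170,405,310),4)
z=np.load('side0.npz');save('d1.png',z['im'],(220,120,370,230),5)
```

```text
scene cap [ 0.532  -0.1166  0.1232]
scene body [ 0.5275 -0.1206  0.0848]
scene pan [ 0.5379 -0.111   0.044 ]
scene key [ 0.461  -0.1714  0.0619]
scene sa [ 0.4431 -0.007   0.037 ]
scene sb [ 0.5204 -0.2284  0.0365]
scene cuv [ 0.4355 -0.2665  0.0497]
scene fun [ 0.5948 -0.2455  0.025 ]
scene tim [0.5409 0.0257 0.017 ]
scene red [ 0.6567 -0.0278  0.0349]
scene ye [ 0.6683 -0.1275  0.0383]
scene bal ((515.5482177734375, -113.98056030273438), (189.4754638671875, 148.49436950683594), 7.068201065063477) 3251 0.04141221432732578
0.055 0.066 34 [ 0.525  -0.1291  0.0575] [ 0.5572 -0.0941  0.0652]
0.07 0.105 184 [ 0.5229 -0.128   0.0704] [ 0.5493 -0.1016  0.1049]
0.112 0.135 64 [ 0.5283 -0.1213  0.112 ] [ 0.5411 -0.1067  0.1308]
side body [ 0.5398 -0.1005  0.0919]
side pan [ 0.5588 -0.1062  0.0473]
side key [ 0.4736 -0.1594  0.0614]
side pan2 [ 0.5504 -0.1019  0.0505]
side bal ((518.0310668945312, -112.48897552490234), (188.94017028808594, 153.38429260253906), 7.435722827911377) 3199 0.04244355319172177
0.055 0.066 119 [ 0.5276 -0.125   0.0584] [ 0.5687 -0.0876  0.066 ]
0.07 0.105 209 [ 0.5275 -0.1185  0.0704] [ 0.5541 -0.0979  0.1049]
0.112 0.135 84 [ 0.5314 -0.1201  0.1121] [ 0.5475 -0.104   0.132 ]
```

View pics/s1.png

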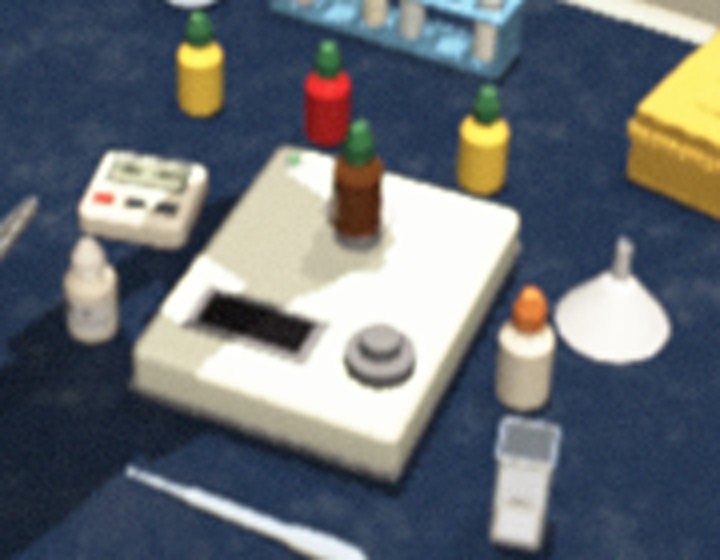

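View pics/d1.png

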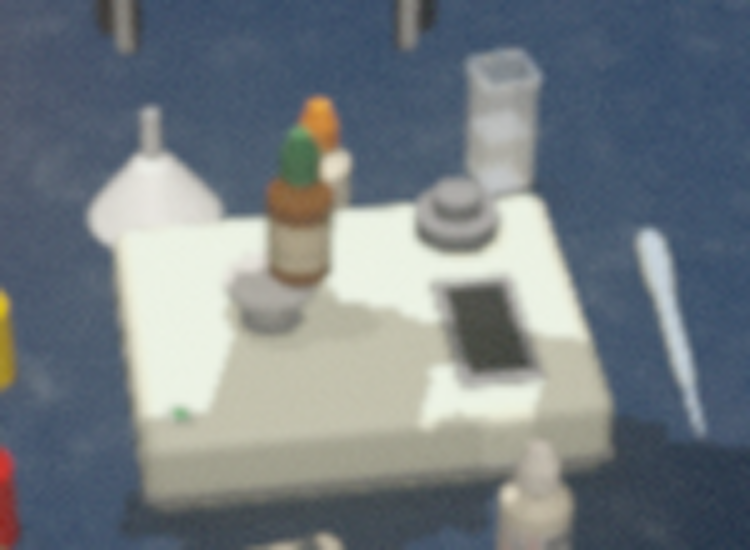

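Run:
```python
from h import *
im,d,K,Rc,o=cam('wrist'); print(K,Rc.round(3),o); print(proj([[.5515,-.1087,.062],[.54,-.113,.131],[.5,.0,.0],[.55,0,.195]],K,Rc,o)); save('w0.png',im)
```

```text
[[344.3124152    0.         285.66994677]
 [  0.         344.3124152  208.80359183]
 [  0.           0.           1.        ]] [[ 1.     0.001 -0.001]
 [ 0.001 -0.947 -0.323]
 [-0.001  0.323 -0.947]] [0.54926503 0.08207307 0.37256788]
[[288.11969925 286.64171267]
 [274.96327689 334.7799374 ]
 [241.3453092  170.14131589]
 [287.30085347 244.89447717]]
```

View pics/w0.png

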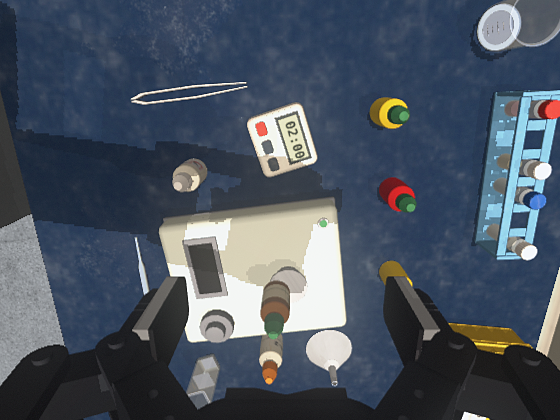

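The wrist view shows the pan at about (290,280) and the bottle, leaning away with perspective, at about (277,298), so it is off towards −x and a little towards −y. Shutting the fingers and moving to a closer viewpoint on the −x side.

```bash
python3 -m pendant '[[[-30,-30,0],0,-1],[[-30,-30,0],0,-1],[[0,-30,0],0,-1],[[0,-20,0],0,-1],[[0,0,-30],0,-1],[[0,0,-20],0,-1],[[0,0,0],0,-1],[[0,0,0],0,-1]]' 20
cat > m.py <<'E'
import sys
from h import *
from scipy.optimize import least_squares
im,d,K,Rc,o=cam('wrist'); P=cloud(d,K,Rc,o)
n=sys.argv[1]; np.savez(n+'.npz',im=im,d=d,K=K,Rc=Rc,o=o)
print('tcp',env.observe()['position'].round(4),'t',env.observe()['time_s'],'f',env.observe()['ft_force'].round(2))
near=np.hypot(P[...,0]-.5475,P[...,1]+.112)<.035
def circ(Q,r,c0):
    return least_squares(lambda c:np.hypot(Q[:,0]-c[0],Q[:,1]-c[1])-r,c0,loss='soft_l1',f_scale=.001)
hsv=cv2.cvtColor(im,cv2.COLOR_RGB2HSV)
m=near&(P[...,2]>.068)&(P[...,2]<.104)&(hsv[...,1]>50)
Q=P[m]; r=circ(Q,.014,[.54,-.12]); print('bottle',r.x.round(4),len(Q),np.sqrt(np.mean(r.fun**2)).round(5))
b=proj([[*r.x,.062]],K,Rc,o)[0]
for lo,hi in [(.068,.08),(.08,.09),(.09,.104)]:
    q=Q[(Q[:,2]>lo)&(Q[:,2]<hi)]
    if len(q)>20: print(' ',lo,circ(q,.014,[.54,-.12]).x.round(4),len(q))
h=near&(abs(P[...,2]-.062)<.004)&(hsv[...,1]<50)
Q=P[h]; print('pan pts',len(Q),np.median(Q,0).round(4))
if len(Q)>10:
    hull=cv2.convexHull((Q[:,:2]*1e3).astype('float32'))[:,0]/1e3; print('  min/max',Q.min(0).round(4),Q.max(0).round(4))
    H=hull[np.hypot(hull[:,0]-r.x[0],hull[:,1]-r.x[1])>.0155]
    rr=circ(H,.020,[.5515,-.1087]); print('pan',rr.x.round(4),len(H),(rr.fun*1e3).round(1)); print('offset mm (pan-bottle)',((rr.x-r.x)*1e3).round(1))
u,v=b.astype(int); save(n+'.png',im,(max(u-140,0),max(v-105,0),u+140,v+105),2.8)
print('crop origin',u-140,v-105)
E
python3 m.py w1
```

```text
time_s: 1.15
position: [0.4871, -0.1132, 0.1432]
tool_rot: [[-0.0, 1.0, -0.002], [1.0, 0.0, 0.001], [0.001, -0.002, -1.0]]
ft_force: [-0.8, -0.2, 0.3]
grip_width: -0.0004
tcp [ 0.4871 -0.1131  0.1433] t 1.2 f [-0.12  0.04  0.05]
bottle [ 0.539  -0.1144] 803 0.0014
  0.068 [ 0.5389 -0.1139] 98
  0.08 [ 0.5388 -0.1139] 113
  0.09 [ 0.5391 -0.1149] 592
pan pts 1044 [ 0.5567 -0.1009  0.0611]
  min/max [ 0.5263 -0.1231  0.058 ] [ 0.5705 -0.0888  0.0656]
pan [ 0.5505 -0.1089] 24 [ 0.2  0.  -0.1  0.2  0.  -0.1 -0.1  0.1 -0.1 -0.  -0.1 -0.2  0.2 -0.3
 -0.2 -0.4 -0.3 -1.8 -0.8  0.1  0.   0.1 -0.  -0. ]
offset mm (pan-bottle) [11.5  5.5]
crop origin 212 97
```

View pics/w1.png

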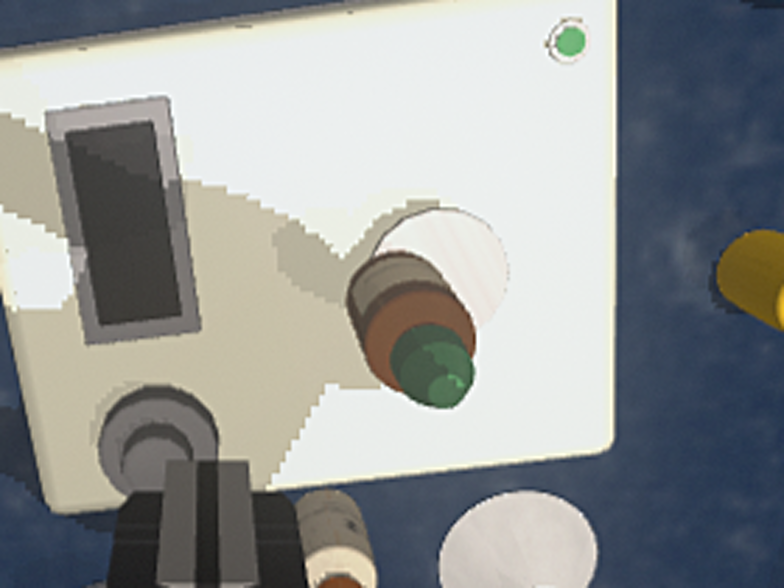

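The crop shows the bottle foot overhanging the pan's lower-left edge, and the shut fingertips at bottom left. The offset to correct is about (11.5, 5.5) mm, and the fitted pan agrees with the balance geometry. Before choosing which finger face to push with, I'll check how the finger profile varies with height.

Run:
```python
from h import *
z=np.load('w1.npz'); P=cloud(z['d'],z['K'],z['Rc'],z['o'])-np.array([.4871,-.1131,.1433])
m=(abs(P[...,0])<.06)&(abs(P[...,1])<.06)&(P[...,2]>-.01)
Q=P[m]*1e3
for a in range(-6,90,4):
    q=Q[(Q[:,2]>=a)&(Q[:,2]<a+4)]
    if len(q): print(a,len(q),'x',np.percentile(q[:,0],[1,99]).round(1),'y',np.percentile(q[:,1],[1,50,99]).round(1))
```

```text
38 125 x [-10.4   9.8] y [ 5.5  9.9 10.5]
42 237 x [-12.8  11.9] y [ 5.2  9.4 10.6]
46 306 x [-13.8  12.8] y [ 5.4  8.  10.7]
50 311 x [-13.7  12.7] y [ 5.1  6.6 10.6]
54 349 x [-13.7  12.7] y [ 5.1  6.4 10.6]
58 365 x [-13.7  12.9] y [ 5.2  6.7 10.6]
62 403 x [-13.8  12.8] y [ 5.3  6.6 10.6]
66 288 x [-13.7  12.8] y [ 5.6  9.8 10.7]
70 675 x [-6.7  5.9] y [-11.8   6.2  10.7]
74 411 x [-19.4  19.8] y [-5.5 10.5 12.4]
78 1081 x [-29.   28.8] y [-7.6 10.8 12.9]
82 1735 x [-32.5  32.2] y [-10.4  10.7  12.9]
86 2474 x [-35.8  35.3] y [-9.8 10.6 12.8]
```

Run:
```python
from h import *
z=np.load('w1.npz'); P=cloud(z['d'],z['K'],z['Rc'],z['o'])-np.array([.4871,-.1131,.1433])
for v in range(240,345,8): print(v,z['im'][v,290],(P[v,290]*1e3).round(1),(P[v,280]*1e3).round(1))
# row 270: edges
print(z['im'][275,262:312].mean(1).round())
```

```text
240 [198 191 167] [   3.1  -43.  -103.1] [ -5.6 -39.  -94.1]
248 [204 197 172] [   3.1  -50.2 -101.8] [ -5.6 -44.6 -90. ]
256 [185 178 155] [   3.1  -58.5 -102.6] [ -5.6 -52.4 -90.3]
264 [93 89 84] [ 1.5  9.8 41.6] [-3.  10.2 42.3]
272 [91 88 84] [ 1.4  9.3 47.8] [-2.9  9.4 48. ]
280 [90 88 83] [ 1.3  9.4 54.5] [-2.7 10.3 56. ]
288 [77 75 72] [ 1.3  9.6 60.8] [-2.6  9.6 60.8]
296 [70 66 64] [ 1.2 10.  67. ] [-2.5  9.3 66. ]
304 [48 48 45] [ 1.2  9.7 71.7] [-2.4 10.2 72.5]
312 [86 81 78] [ 1.2  6.5 71.9] [-2.4  7.3 73.1]
320 [37 35 36] [ 1.2  4.9 74.4] [-2.4  6.2 76.1]
328 [33 31 30] [ 1.2  2.4 75.6] [-2.3  6.5 80.8]
336 [28 27 30] [ 1.2 -0.4 76.3] [-2.3  3.6 81.3]
344 [26 25 25] [ 1.2 -3.2 77.1] [-2.3  0.1 81. ]
[41. 42. 42. 41. 41. 41. 41. 35. 83. 87. 86. 85. 86. 86. 86. 84. 86. 86.
 87. 91. 56. 40. 41. 44. 42. 41. 42. 44. 87. 89. 88. 88. 87. 87. 87. 87.
 87. 88. 90. 92. 53. 44. 49. 47. 47. 49. 50. 51. 50. 51.]
```

Run:
```python
from h import *
for n,t in [('side',None),('scene',None)]:
    z=np.load(n+'0.npz'); P=cloud(z['d'],z['K'],z['Rc'],z['o'])-np.array([.5497,0,.1949])
    m=(abs(P[...,0])<.08)&(abs(P[...,1])<.05)&(P[...,2]>-.1)&(P[...,2]<.1); Q=P[m]*1e3
    print(n,'open tips: z pct',np.percentile(Q[:,2],[0,1,5]).round(1)); q=Q[Q[:,2]<np.percentile(Q[:,2],3)]; print(q[:12].round(1))
im,d,K,Rc,o=cam('side'); P=cloud(d,K,Rc,o)-env.observe()['position']
m=(abs(P[...,0])<.05)&(abs(P[...,1])<.04)&(P[...,2]>-.05)&(P[...,2]<.1);Q=P[m]*1e3
for a in range(-20,90,6):
    q=Q[(Q[:,2]>=a)&(Q[:,2]<a+6)]
    if len(q): print(a,len(q),'x',q[:,0].min().round(1),q[:,0].max().round(1),'y',q[:,1].min().round(1),q[:,1].max().round(1))
```

```text
side open tips: z pct [50.4 53.2 57.3]
[[-45.4   9.   55.7]
 [ 48.9   8.7  54.6]
 [ 47.2  10.5  55.6]
 [ 45.7   7.8  53.9]
 [-42.   10.5  54.7]
 [-43.7   9.9  54.3]
 [-45.3  10.4  54.6]
 [-47.   10.1  54.4]
 [ 49.    9.7  53.2]
 [ 47.4   8.5  52.5]
 [ 45.6   9.8  53.3]
 [ 44.1   8.6  52.5]]
scene open tips: z pct [48.5 49.7 52.4]
[[ 43.4   7.7  48.5]
 [ 42.3   4.4  50. ]
 [ 44.2  -1.8  50.9]
 [ 42.4  -0.5  49. ]
 [ 42.2  -3.1  49.8]
 [ 43.5  -4.7  49.7]
 [ 44.2  -6.8  50. ]
 [ 41.5  -8.5  49.4]
 [-49.7   7.4  50.5]
 [-49.8   5.   49.1]
 [-50.8   1.8  50.6]
 [-49.2  -1.8  48.7]]
-20 5 x 46.2 48.3 y -1.3 4.0
-14 2 x 48.2 48.2 y -1.8 1.1
34 4 x -1.7 5.9 y 5.8 9.8
40 34 x -11.2 11.8 y 3.9 12.0
46 36 x -13.0 13.8 y 1.9 11.1
52 41 x -12.6 13.9 y 1.8 12.0
58 43 x -12.5 14.0 y 2.9 13.4
64 40 x -12.4 14.0 y 2.7 12.6
70 43 x -14.0 15.9 y -7.9 13.1
76 57 x -24.7 31.0 y -7.8 14.2
82 94 x -33.5 32.9 y -12.8 14.3
88 159 x -38.8 38.4 y -14.5 13.8
```

All three cameras put the real fingertips about 37 mm above the reported TCP, with no lateral offset. I'll yaw the tool so the flat 22 mm finger side faces the push direction, which is recessed higher up and so touches low. I'll also check body clearance and come down in steps.

```bash
python3 -m pendant '[[[4,-3,0],-0.161,-1],[[4,-3,0],-0.161,-1],[[4,-3,0],-0.161,-1],[[4,-3,0],-0.161,-1],[[4,-3,0],-0.161,-1],[[2,-1,0],-0.161,-1],[[0,0,0],-0.161,-1],[[0,0,0],0,-1]]'
python3 - <<'E'
from h import *
s=env.observe(); Rt=np.array(s['tool_rot']); print('yaw of tool x',np.degrees(np.arctan2(Rt[1,0],Rt[0,0])))
im,d,K,Rc,o=cam('side'); P=(cloud(d,K,Rc,o)-s['position'])@Rt
Q=P.reshape(-1,3)*1e3; Q=Q[(abs(Q[:,0])<60)&(abs(Q[:,1])<70)&(Q[:,2]<0)&(Q[:,2]>-150)]
for a in range(30,140,6):
    q=Q[(-Q[:,2]>=a)&(-Q[:,2]<a+6)]
    if len(q): print(a,len(q),'x',q[:,0].min().round(1),q[:,0].max().round(1),'y',q[:,1].min().round(1),q[:,1].max().round(1))
E
```

```text
time_s: 2.25
position: [0.5121, -0.1298, 0.149]
tool_rot: [[0.917, 0.399, 0.005], [0.399, -0.917, -0.005], [0.003, 0.007, -1.0]]
ft_force: [0.6, 0.2, 0.1]
grip_width: -0.0001
yaw of tool x 23.52597918580917
36 16 x -11.5 11.4 y -7.2 6.9
42 33 x -10.7 11.8 y -14.7 8.4
48 39 x -10.4 11.8 y -14.2 9.4
54 34 x -10.0 11.6 y -14.6 7.8
60 37 x -7.1 12.4 y -14.4 5.0
66 38 x -6.5 11.8 y -14.1 13.7
72 14 x -5.4 12.6 y -14.7 13.2
78 35 x -10.6 14.6 y -28.9 27.6
84 72 x -13.2 13.9 y -33.8 36.8
90 60 x -10.5 13.4 y -38.2 40.7
96 58 x -12.1 16.6 y -44.8 44.5
102 94 x -11.8 18.1 y -49.1 46.9
108 78 x -11.6 18.2 y -53.9 53.8
114 96 x -11.2 18.5 y -57.4 58.1
120 124 x -12.1 18.1 y -61.8 58.2
126 143 x -13.8 20.1 y -62.6 61.5
132 102 x -4.5 20.4 y -53.7 36.2
138 115 x -8.5 20.1 y -44.8 32.6
```

```bash
python3 -m pendant '[[[-5,-4,0],0.03,-1],[[0,0,-25],0,-1],[[0,0,-25],0,-1],[[0,0,-25],0,-1],[[0,0,-12],0,-1],[[0,0,0],0,-1],[[0,0,0],0,-1]]'
python3 m.py w2
```

```text
time_s: 3.18
position: [0.5087, -0.1345, 0.063]
tool_rot: [[0.895, 0.447, 0.012], [0.447, -0.895, -0.008], [0.007, 0.013, -1.0]]
ft_force: [-0.3, -0.7, -0.3]
grip_width: -0.0003
tcp [ 0.5086 -0.1344  0.063 ] t 3.225 f [-0.97 -0.03 -0.24]
bottle [ 0.5378 -0.1142] 1425 0.00153
  0.068 [ 0.539  -0.1139] 89
  0.08 [ 0.5388 -0.1138] 85
  0.09 [ 0.5374 -0.1143] 1251
pan pts 2992 [ 0.557  -0.1052  0.0611]
  min/max [ 0.534  -0.1289  0.0589] [ 0.5711 -0.0893  0.066 ]
pan [ 0.551  -0.1091] 34 [ 0.2  0.  -0.   0.   0.2  0.2 -0.1 -0.1  0.   0.2 -0.2 -0.2 -0.2 -0.1
 -0.  -0.3 -0.4 -0.2 -0.2 -0.1 -0.2 -0.4 -0.1 -0.  -0.3 -0.1 -0.3 -0.3
  0.  -0.2 -0.2 -0.2 -0.1 -0.1]
offset mm (pan-bottle) [13.2  5.1]
crop origin 134 78
```

View pics/w2.png

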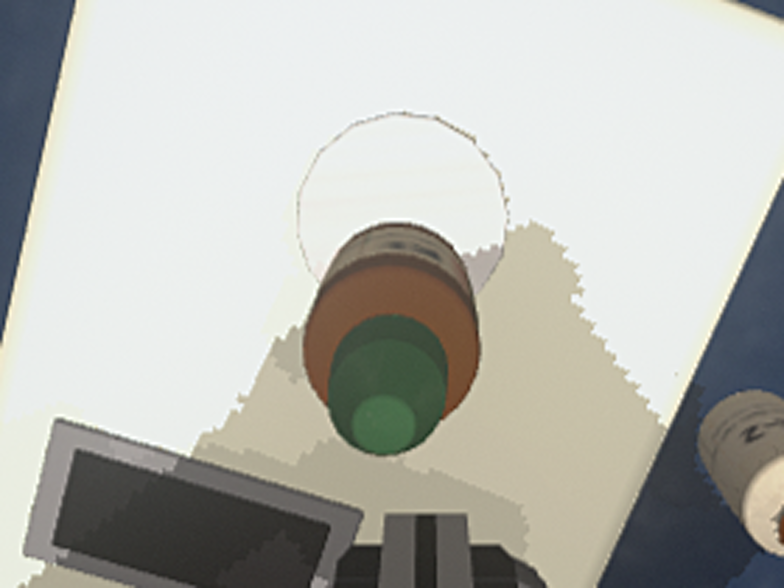

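```bash
python3 -m pendant '[[[-4,4,0],-0.045,-1],[[0,4,0],-0.045,-1],[[0,0,-10],0,-1],[[0,0,-6],0,-1],[[0,0,0],0,-1]]'
python3 -m pendant '[[[0,0,-5],0,-1],[[0,0,-3],0,-1],[[0,0,0],0,-1]]'
```

```text
time_s: 3.85
position: [0.5058, -0.1271, 0.0484]
tool_rot: [[0.931, 0.365, 0.015], [0.365, -0.931, -0.012], [0.01, 0.016, -1.0]]
ft_force: [0.3, -0.5, 0.3]
grip_width: 0.0002
time_s: 4.22
position: [0.5059, -0.1273, 0.0398]
tool_rot: [[0.931, 0.365, 0.015], [0.365, -0.931, -0.012], [0.01, 0.016, -1.0]]
ft_force: [-0.6, -1.1, 0.5]
grip_width: 0.0001
```

No contact below 42 mm reported, so the real tips are higher, as measured. Going down to 31 mm reported (tips at about 68 mm), then advancing to near contact.

```bash
python3 -m pendant '[[[0,0,-5],0,-1],[[0,0,-4],0,-1],[[0,0,0],0,-1]]'
python3 - <<'E'
from h import *
s=env.observe(); Rt=np.array(s['tool_rot'])
im,d,K,Rc,o=cam('wrist'); P=(cloud(d,K,Rc,o)-s['position'])@Rt*1e3
Q=P.reshape(-1,3); Q=Q[(abs(Q[:,0])<14)&(abs(Q[:,1])<16)&(Q[:,2]<-20)&(Q[:,2]>-60)]
print('finger lowest above TCP',(-Q[:,2]).min(),np.percentile(-Q[:,2],[1,5]),'front x',np.percentile(Q[:,0],[50,95]))
im,d,K,Rc,o=cam('side'); P=cloud(d,K,Rc,o)
m=(np.hypot(P[...,0]-s['position'][0],P[...,1]-s['position'][1])<.016)&(P[...,2]>.048); Q=P[m]
print('side: finger world z min',np.sort(Q[:,2])[:8].round(4)); save('sd2.png',im,(240,110,350,200),6)
E
```

```text
time_s: 4.6
position: [0.5059, -0.1273, 0.0302]
tool_rot: [[0.931, 0.365, 0.015], [0.365, -0.931, -0.012], [0.01, 0.016, -1.0]]
ft_force: [0.8, 0.2, 0.1]
grip_width: -0.0001
finger lowest above TCP 41.58290940696787 [42.45706265 45.02262344] front x [6.10962    6.77022895]
side: finger world z min [0.0651 0.0666 0.0675 0.0675 0.0678 0.0686 0.0687 0.0691]
```

View pics/sd2.png

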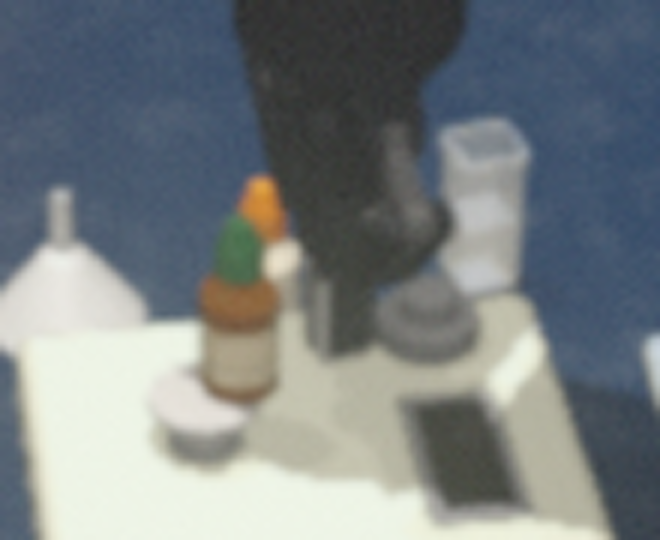

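Tips are at about 67 mm, 5 mm above the pan, behind the bottle in the push direction. Advancing slowly.

```bash
python3 -m pendant '[[[2.8,1.1,0],0,-1],[[2.8,1.1,0],0,-1],[[2.8,1.1,0],0,-1],[[1.4,0.55,0],0,-1],[[0,0,0],0,-1]]'
python3 m.py w3
```

```text
time_s: 5.32
position: [0.5169, -0.1233, 0.0309]
tool_rot: [[0.931, 0.365, 0.017], [0.366, -0.931, -0.012], [0.011, 0.017, -1.0]]
ft_force: [0.4, 0.2, 0.2]
grip_width: 0.0001
tcp [ 0.5169 -0.1233  0.0309] t 5.375 f [-0.13  0.32 -1.15]
bottle [ 0.5381 -0.1145] 3117 0.00151
  0.068 [ 0.5389 -0.1142] 419
  0.08 [ 0.5387 -0.1142] 492
  0.09 [ 0.5375 -0.1148] 2206
pan pts 4052 [ 0.557  -0.1052  0.0611]
  min/max [ 0.5332 -0.1288  0.0585] [ 0.571  -0.0893  0.0657]
pan [ 0.5512 -0.1091] 38 [ 0.1  0.1  0.1  0.1 -0.   0.1  0.1  0.  -0.2 -0.  -0.  -0.1 -0.3 -0.1
 -0.1 -0.4 -0.3 -0.1 -0.2 -0.3 -0.4 -0.1 -0.2 -0.4 -0.5 -0.3 -0.1 -0.3
 -0.1 -0.1 -0.1 -0.2 -0.3 -0.4 -0.2 -0.1 -0.1 -0.2]
offset mm (pan-bottle) [13.1  5.4]
crop origin 144 122
```

```bash
python3 -m pendant '[[[1.9,0.7,0],0,-1],[[1.9,0.7,0],0,-1],[[1.9,0.7,0],0,-1],[[0,0,0],0,-1]]'
python3 m.py w4 | head -6
```

```text
time_s: 5.88
position: [0.5228, -0.1212, 0.0309]
tool_rot: [[0.931, 0.365, 0.016], [0.365, -0.931, -0.012], [0.011, 0.017, -1.0]]
ft_force: [0.4, 0.1, 0.6]
grip_width: -0.0001
tcp [ 0.5228 -0.1211  0.0309] t 5.925 f [-0.41 -0.33  0.63]
bottle [ 0.5432 -0.1115] 3050 0.00151
  0.068 [ 0.5684 -0.1042] 403
  0.08 [ 0.5439 -0.1113] 455
  0.09 [ 0.5427 -0.1116] 2192
pan pts 3146 [ 0.5591 -0.1046  0.0611]
```

```bash
sed -i "s/circ(q,.014,\[.54,-.12\])/circ(q,.014,r.x)/" m.py; python3 -m pendant '[[[1.9,0.6,0],0,-1],[[1.9,0.6,0],0,-1],[[0,0,0],0,-1]]'
python3 m.py w5
```

```text
time_s: 6.3
position: [0.5268, -0.1199, 0.0309]
tool_rot: [[0.931, 0.365, 0.016], [0.365, -0.931, -0.012], [0.011, 0.017, -1.0]]
ft_force: [-0.2, -0.7, -0.1]
grip_width: 0.0001
tcp [ 0.5267 -0.1199  0.0309] t 6.35 f [-0.98  0.06  0.69]
bottle [ 0.5693 -0.1016] 3013 0.00648
  0.068 [ 0.5723 -0.1028] 378
  0.08 [ 0.5709 -0.102 ] 446
  0.09 [ 0.5681 -0.1014] 2189
pan pts 2495 [ 0.561  -0.104   0.0611]
  min/max [ 0.5354 -0.1288  0.058 ] [ 0.5712 -0.0893  0.0649]
pan [ 0.551  -0.1091] 24 [-0.   0.  -0.2 -0.2 -0.  -0.1 -0.4 -0.3 -0.2 -0.2 -0.2 -0.  -0.1 -0.5
 -0.3 -0.1 -0.4 -0.2 -0.4  0.  -0.  -0.1 -0.1 -0.1]
offset mm (pan-bottle) [-18.2  -7.5]
crop origin 141 72
```

View pics/w5.png

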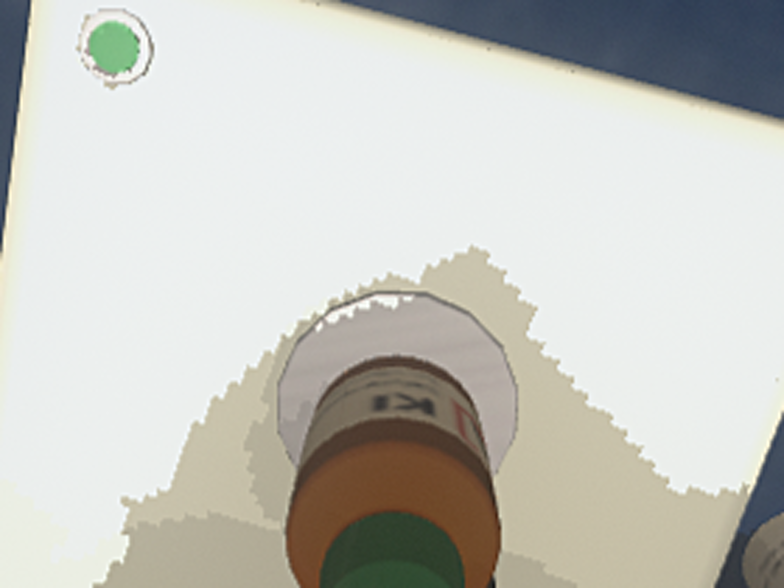

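The bottle is upright and nearly central sideways. The circle fit jumped to its mirror solution, so I'll seed it from behind the visible face.

```bash
sed -i "s/r=circ(Q,.014,\[.54,-.12\])/s=np.median(Q,0)[:2]-o[:2]; s=np.median(Q,0)[:2]+.012*s\/np.linalg.norm(s); r=circ(Q,.014,s)/" m.py; python3 m.py w6
```

```text
tcp [ 0.5267 -0.1199  0.0309] t 6.4 f [-0.44  0.32  0.7 ]
bottle [ 0.547  -0.1099] 3032 0.00161
  0.068 [ 0.5478 -0.1099] 384
  0.08 [ 0.5476 -0.1097] 452
  0.09 [ 0.5465 -0.11  ] 2196
pan pts 2490 [ 0.561  -0.1041  0.0611]
  min/max [ 0.536  -0.1289  0.0582] [ 0.5712 -0.0893  0.0655]
pan [ 0.5512 -0.1091] 31 [ 0.4 -0.   0.3  0.2 -0.  -0.2 -0.3 -0.3 -0.1 -0.2 -0.4 -0.1 -0.4 -0.3
 -0.5 -0.1 -0.1 -0.  -0.3 -0.4 -0.2 -0.4 -0.2 -0.1 -0.1 -0.3 -0.1 -0.1
 -0.1 -0.1 -0.1]
offset mm (pan-bottle) [4.1 0.9]
crop origin 141 122
```

```bash
python3 -m pendant '[[[1.8,0.3,0],0,-1],[[1.6,0.3,0],0,-1],[[0,0,0],0,-1]]'
python3 m.py w7
python3 -m pendant '[[[-4,-1.6,0],0,-1],[[-9,-3.5,0],0,-1],[[-12,-4.7,0],0,-1],[[0,0,25],0,-1],[[0,0,25],0,-1],[[0,0,25],0,-1],[[0,0,0],0,-1],[[0,0,0],0,-1]]'
python3 m.py w8
```

```text
time_s: 6.78
position: [0.5303, -0.1193, 0.0308]
tool_rot: [[0.931, 0.365, 0.016], [0.365, -0.931, -0.012], [0.01, 0.017, -1.0]]
ft_force: [-0.4, -0.4, 0.0]
grip_width: -0.0003
tcp [ 0.5302 -0.1193  0.0309] t 6.825 f [-0.31 -0.6  -0.03]
bottle [ 0.5504 -0.109 ] 3008 0.0016
  0.068 [ 0.5511 -0.109 ] 375
  0.08 [ 0.551  -0.1088] 448
  0.09 [ 0.5499 -0.1091] 2185
pan pts 1929 [ 0.5621 -0.1029  0.0611]
  min/max [ 0.5365 -0.1287  0.0581] [ 0.571  -0.0893  0.0652]
pan [ 0.5511 -0.1089] 38 [ 0.1 -0.1  0.1  0.1 -0.3 -0.1 -0.1 -0.4 -0.4 -0.1 -0.4 -0.4 -0.6 -0.1
 -0.5 -0.6 -1.  -0.6 -0.1 -0.2 -0.2 -0.2 -0.2 -0.2 -0.2 -0.3 -0.3 -0.1
 -0.2 -0.   0.1  0.  -0.1  0.1  0.1  0.  -0.1 -0. ]
offset mm (pan-bottle) [0.7 0.1]
crop origin 140 122
time_s: 7.82
position: [0.4987, -0.1306, 0.1066]
tool_rot: [[0.932, 0.363, 0.012], [0.363, -0.932, -0.011], [0.008, 0.014, -1.0]]
ft_force: [-0.3, 0.3, 0.1]
grip_width: 0.0001
tcp [ 0.4988 -0.1306  0.1066] t 7.875 f [ 0.6  -0.25 -0.18]
bottle [ 0.5497 -0.1093] 797 0.00204
  0.08 [ 0.5509 -0.1088] 22
  0.09 [ 0.5495 -0.1093] 773
pan pts 936 [ 0.5621 -0.104   0.0611]
  min/max [ 0.5353 -0.1288  0.0589] [ 0.571  -0.0893  0.0659]
pan [ 0.5511 -0.1091] 34 [ 0.2 -0.  -0.3 -0.1 -0.  -0.2  0.1 -0.2 -0.1 -0.  -0.3 -0.  -0.1 -0.4
 -0.4 -0.4 -0.4 -0.1 -0.4 -0.7 -0.9 -0.6 -0.4  0.  -0.3 -0.2 -0.4 -0.3
 -0.3 -0.1 -0.2 -0.3 -0.1 -0. ]
offset mm (pan-bottle) [1.4 0.2]
crop origin 141 31
```

View pics/w8.png

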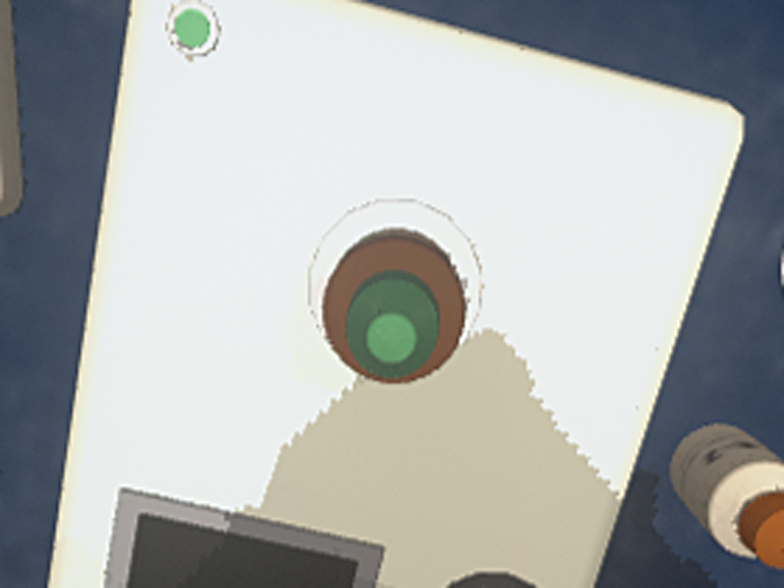

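The bottle is upright and centred to within about 1 mm, with the rim visible all round. Now locating the key top from the saved clouds.

Run:
```python
from h import *
for f in ['scene0','side0','w1','w8','w2']:
    z=np.load(f+'.npz'); P=cloud(z['d'],z['K'],z['Rc'],z['o'])
    n=np.hypot(P[...,0]-.466,P[...,1]+.166)<.03
    print(f,[int((n&(P[...,2]>a)&(P[...,2]<a+.003)).sum()) for a in np.arange(.040,.075,.003)])
    for lo,hi in [(.047,.055),(.0575,.066)]:
        Q=P[n&(P[...,2]>lo)&(P[...,2]<hi)]
        if len(Q)>8:
            c,r=cv2.minEnclosingCircle((Q[:,:2]*1e3).astype('float32')); print('  ',lo,np.round(c,1),round(r,1),np.median(Q,0).round(4),len(Q))
```

```text
scene0 [198, 44, 21, 30, 84, 21, 14, 48, 14, 0, 0, 0]
   0.047 [ 470.6 -168. ] 19.0 [ 0.4621 -0.174   0.0529] 129
   0.0575 [ 470.  -167.6] 11.2 [ 0.4686 -0.1688  0.0625] 78
side0 [107, 79, 19, 21, 58, 36, 14, 27, 23, 2, 0, 0]
   0.047 [ 472.7 -165.6] 20.6 [ 0.4755 -0.1558  0.0528] 96
   0.0575 [ 473.2 -167.2] 11.6 [ 0.4721 -0.1639  0.0635] 64
w1 [1514, 53, 57, 93, 578, 41, 43, 300, 20, 0, 0, 0]
   0.047 [ 471.  -167.2] 18.8 [ 0.4687 -0.158   0.053 ] 710
   0.0575 [ 471.  -166.8] 10.7 [ 0.4693 -0.1636  0.0627] 373
w8 [1205, 63, 78, 116, 764, 52, 78, 478, 25, 0, 0, 0]
   0.047 [ 471.9 -168. ] 19.0 [ 0.4807 -0.1653  0.0529] 931
   0.0575 [ 471.6 -167.6] 10.9 [ 0.4739 -0.1673  0.0628] 587
w2 [488, 23, 26, 57, 281, 1, 0, 0, 0, 0, 0, 0]
   0.047 [ 480.7 -176.8] 13.4 [ 0.4834 -0.1774  0.0529] 357
```

```bash
python3 -m pendant '[[[-14,-19,0],0,-1],[[-13.5,-18,0],0,-1],[[0,0,-25],0,-1],[[0,0,-25],0,-1],[[0,0,-20],0,-1],[[0,0,0],0,-1],[[0,0,0],0,-1]]'
```

```text
time_s: 8.75
position: [0.4675, -0.1678, 0.0299]
tool_rot: [[0.932, 0.363, 0.005], [0.363, -0.932, -0.006], [0.002, 0.007, -1.0]]
ft_force: [0.9, 0.4, 0.3]
grip_width: -0.0
```

```bash
python3 -m pendant '[[[3.5,0.5,0],0,-1],[[0,0,0],0,-1]]'; python3 -m pendant '[[[0,0,-3],0,-1],[[0,0,-3],0,-1],[[0,0,0],0,-1]]'; python3 -m pendant '[[[0,0,-2],0,-1],[[0,0,-2],0,-1],[[0,0,-1],0,-1]]'
```

```text
time_s: 9.0
position: [0.4718, -0.1675, 0.031]
tool_rot: [[0.932, 0.363, 0.007], [0.363, -0.932, -0.007], [0.004, 0.009, -1.0]]
ft_force: [0.3, 0.8, -0.2]
grip_width: 0.0001
time_s: 9.38
position: [0.4722, -0.1676, 0.0254]
tool_rot: [[0.932, 0.363, 0.008], [0.364, -0.932, -0.008], [0.005, 0.01, -1.0]]
ft_force: [-0.4, 0.0, 2.2]
grip_width: -0.0
time_s: 9.75
position: [0.4723, -0.1677, 0.0218]
tool_rot: [[0.931, 0.364, 0.009], [0.364, -0.931, -0.009], [0.005, 0.011, -1.0]]
ft_force: [-5.8, 3.1, 21.3]
grip_width: 0.0002
```

```bash
python3 -m pendant '[[[0,0,-0.5],0,-1],[[0,0,0],0,-1]]'; python3 -m pendant '[[[0,0,4],0,-1],[[0,0,10],0,-1],[[0,0,25],0,-1],[[0,0,35],0,-1],[[0,0,30],0,-1],[[-20,10,0],0,-1],[[-20,10,0],0,-1],[[0,0,0],0,-1],[[0,0,0],0,-1]]'; python3 m.py w9
python3 - <<'E'
from h import *
for f in ['wrist','side','scene']:
    im,d,K,Rc,o=cam(f); P=cloud(d,K,Rc,o)
    n=np.hypot(P[...,0]-.471,P[...,1]+.167)<.014
    Q=P[n&(P[...,2]>.056)&(P[...,2]<.068)]; print(f,'key top z',np.median(Q[:,2]).round(4) if len(Q) else None,len(Q))
    if f=='side':
        save('side9.png',im,(220,100,370,230),4.5); Z=np.load('side0.npz')
    if f=='side':
        df=cv2.absdiff(im,Z['im']).max(2)>60; print('changed px',df[180:,:].sum())
E
```

```text
time_s: 10.0
position: [0.4722, -0.1677, 0.0223]
tool_rot: [[0.931, 0.364, 0.01], [0.364, -0.931, -0.009], [0.005, 0.012, -1.0]]
ft_force: [-1.0, 0.6, 3.4]
grip_width: -0.0001
time_s: 11.12
position: [0.4316, -0.1475, 0.1323]
tool_rot: [[0.932, 0.364, 0.011], [0.364, -0.931, -0.01], [0.006, 0.013, -1.0]]
ft_force: [0.8, -0.0, 0.4]
grip_width: -0.0003
tcp [ 0.4316 -0.1475  0.1322] t 11.175 f [-0.49 -0.39 -0.13]
bottle [ 0.5531 -0.1082] 612 0.00148
  0.09 [ 0.5531 -0.1081] 605
pan pts 999 [ 0.5409 -0.1117  0.061 ]
  min/max [ 0.5314 -0.1286  0.0581] [ 0.5661 -0.0892  0.0658]
pan [ 0.5514 -0.109 ] 29 [-0.3 -1.1 -0.7  0.  -0.1 -0.3 -0.7 -0.1 -0.2 -0.2  0.1  0.2 -0.1  0.
  0.  -0.1  0.1  0.1 -0.1 -0.  -0.1 -0.3 -0.5 -0.3 -0.2 -0.4 -0.2 -0.3
 -0.4]
offset mm (pan-bottle) [-1.7 -0.8]
crop origin 154 -88
wrist key top z 0.0629 685
side key top z 0.063 72
changed px 3771
scene key top z 0.0628 82
```

View pics/side9.png

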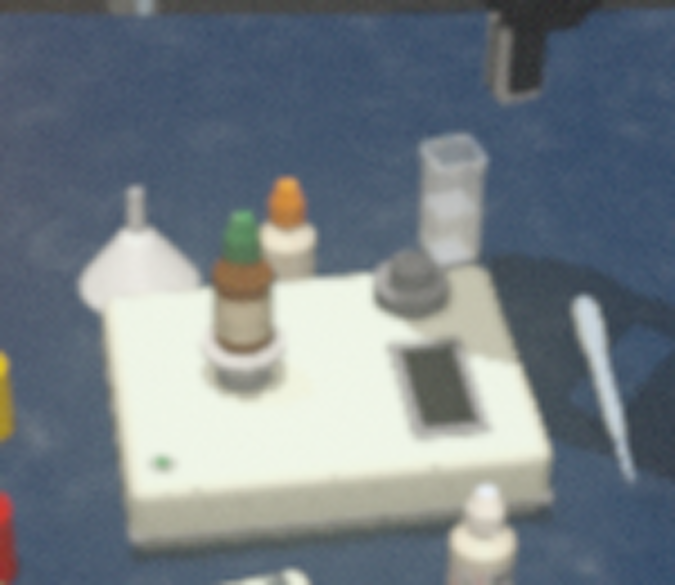

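View pics/w9.png

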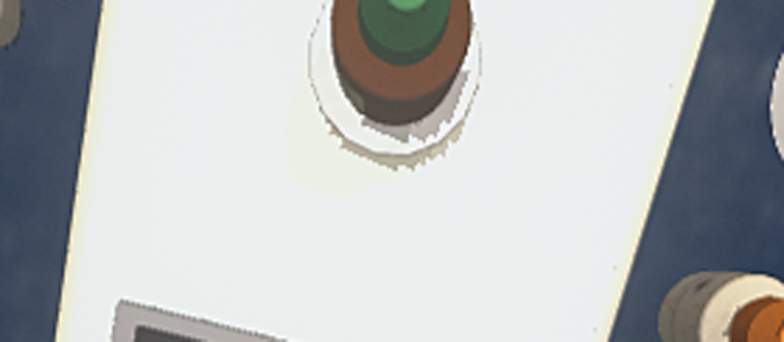

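The key sprang back: its top reads 63 mm again in all three cameras. The bottle stands centred, with bias-averaged views giving (0.551, −0.109) against the pan's (0.551, −0.109). Handing in.

```bash
python3 -c "
from rig import ticket
print(ticket.close_job())"
```

```text
the job is handed in; nothing more can be done
None
```

I nudged the bottle about 13 mm in four light pushes with the shut fingertips, about 5 mm above the pan. I then backed off, pressed the tare key to its stop and withdrew. I handed in at about 11.5 s on the robot's clock.

**Bottle:** it is upright on the pan with rim showing all round in the last pictures. The view just after the last push put it within about 0.7 mm of centre. Two later views gave +1.4 mm and −1.7 mm along x. They lean opposite ways because the camera saw it from opposite sides, and they average to about 0.2 mm.

**Tare key:** the press peaked at 21 N where about 4 N is needed, with an abrupt rise in force, so I took it to be on its stop. I had no direct reading of the key's travel, and the force settled to 3.4 N just before release. After release its top read 63 mm in all three cameras, the same as before the press.

**Fingertip height:** the cameras showed the real fingertips about 37 mm higher than the stated tool point. Coming down below the housing's height without touching confirmed it, and I allowed for it in every move.

**Other things:** those in the last side view (spare bottles, funnel, cuvette, pipette) looked in place. I did not measure them, nor check the timer and forceps separately.

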